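# Third hand: hang the caddy and hold it on its buffers for the screws

### The arm

A 6-joint arm with a two-finger parallel gripper is mounted at the origin on a cart in front of the work surface, level with it; the furniture and walls round the work are solid. World frame = base frame: x ahead of the robot, y to its left, z up, the work surface at z = 0. Lengths are in mm, angles in rad, forces in N, time in s.
With the tool pointing down it reaches from about 150 to 775 mm from the base axis. Payload 6.1 kg.
Tool frame: the origin (TCP) lies at the very end of the fingers, on their centre line; the grasp point (between the pads) lies arm.grip_depth behind it (arm.grip_depth is the distance from the TCP to the grasp point, in mm); z points along the fingers, y is the line along which they close (so a half turn about z gives the same grasp; the last joint's range is limited). The gripper opens to 85 mm and grips with 20 to 120 N. Pads are 22 mm wide; open, the fingers measure 114 mm over their backs; the gripper's body (76 mm by 85 mm) begins 54 mm behind the grasp point. The pads swing forward as they close: fully open they stand 13 mm farther back than shut.
Start: joints at [1.125, 0.126, -0.04, 1.405, 0, 1.571], TCP at [226.361, 473.676, 231.295] pointing down, gripper open.
Joint ranges: [-2.72, 2.72], [-0.95, 1.95], [-1.27, 1.35], [-1.78, 2.02], [-1.46, 1.47], [-3.14, 3.14]. Speed limits (rad/s): [2.39, 2.39, 3.01, 3.14, 3.14, 3.14].

### API

Orientations are given as a 3x3 rotation matrix whose columns are the frame's x, y, z axes.
In Python, from rig import monitor, eyes, arm gives the robot as it stands. The module is installed in compiled form; this text tells all that it offers.
- The arm moves only by the tool jog_arm, never from a script. Its argument "targets" is a list of rows, each a list of 7 numbers: the shift along the world's x, y, z in cm, then the turn, a rotation vector about the world's x, y, z in rad, then the gripper command: -1 is fully open, 1 is shut, values between are in proportion. In form: [[tx, ty, tz, rx, ry, rz, hand], ...]. A call has 1 to 8 rows; each row is the pose to reach, as a shift and turn from the pose commanded when the call began; what a row does not reach only later rows make up. A row lasts 1/12 s, in which the tool goes at most 41.7 mm and 7.16 degrees, less where a joint would pass 70% of its speed; a pose out of reach is approached as far as the arm can. A call with a gripper value outside its range is refused whole. The fingers move at their own pace and stop on an object; the grip force is fixed at half the most. Time passes only in rows, so rows that repeat a pose let the fingers close. It gives the time, the measured TCP pose, the force, the opening and the grip force at its end, in the units of the state.
- monitor.get_state(): the state, without advancing time (a new reading comes with each control period).
- eyes.camera(name): name is "side" or "top"; returns (picture, depth): 384x512x3 uint8, red, green, blue; 384x512 float32, mm along the optical axis (not along the pixel's ray), 0 where there is no reading.
- eyes.camera_params(name): a dict with "vfov" (degrees; the focal length in pixels is half the picture's height over the tangent of half this angle, whatever the lens; pixels are square), "cx", "cy" (the principal point, pixels), "rvec" (rotation vector, rad) and "tvec" (3), from world to camera coordinates, as OpenCV has them. Camera axes: x right, y down, z forward; pixel columns grow to the right and rows downward; lengths in mm; the calibration is good to about 2 mm. A picture is of the moment at which its call begins. camera_params takes no time and is no camera call.
- arm.job_done(): hands the job in; it is judged then, once.
The state is a dict: "t": time; "q": joint angles; "joint_velocities": joint speeds; "tau": joint torques, N m; "tcp_pos": TCP position; "tool_rot": TCP orientation; "ft_force": force on the tool from outside, world axes, zero at the start; "wrist_torque": the same for the moment, N m; "opening": finger opening in mm; "finger_force": force on a finger pad.
Only numpy, scipy, OpenCV 4.12 (cv2) and the standard library are available. Lean on these libraries where they do the work, as an engineer would, in place of code of your own. Each camera call takes 0.05 s, during which the arm holds its last target. There are 200 camera calls.

### The job

Hang the loose green caddy by its wooden bar on the two free hooks of the rack, beside the one that is already fitted, and let go of it. Then press the middle of its front straight back, so that both its ears squeeze the two rubber buffers behind them evenly with a steady force of about 10 N in all (about 5 N on each, never squashing a buffer hard), and finish while still holding it pressed like that: I will then drive the two screws. Leave the other things on the worktop where they are.

Things in the scene. Friction and masses are not known exactly. Their poses are not given: they have to be found in the camera images.
- caddy: loose green sheet-metal caddy, 0.2 to 0.4 kg, 170 mm wide (y), 167 mm tall, standing upright. Origin: underside of its back plate, in the middle; z up, its back faces +x, its front -x. Back plate x -2 to +2 mm, 86 mm tall; in front an open bin, x -72 to -2 mm, 100 mm wide, rim 68 mm up; the plate's ends beside the bin are the ears. Centre of mass about 20 mm in front of the bar: grip with 60 N
- caddy_bar (a point): centre of the caddy's wooden top bar, 160 mm above the caddy's underside. Bar: 10 mm thick (x), 14 mm tall, 118 mm free along y between two uprights; the window below it is open for 67 mm. The caddy is gripped here (fingers on either side in x, at the middle) and hung by it, with the hooks on either side of the fingers. Axes as the caddy
- caddy_front (a point): middle of the caddy's front face, 40 mm above its underside: the place to press, level with the ears' dark screw slots and, once hung, with the buffers. The bin rim is 28 mm higher, so lean the hand back a little (15 degrees) for the fingertips to touch first. Axes as the caddy
- rack: wooden rack, fixed, with two bays; the left one (200 mm to +y) has its caddy screwed on already. Origin: on the worktop, midway between the front faces of the free bay's posts; z up, front -x, y along the rail. Posts 18 mm square, 46 mm either side, tops at z 228 mm, 74 mm gap open above the rail; rail z 60 to 110 mm, front face x -4 mm; base 18 mm thick, x -88 to +48. A hung caddy has these axes
- hooks: the free bay's two upturned steel wire hooks, 8 mm thick, one on each post 46 mm either side of the middle, pointing to the rack's -x. Origin and axes as the rack. Their tips are 34 mm in front of the posts and 9 mm above the centre of the resting bar, so the bar's centre must come in at least 17 mm above its seat; sloping sides lead it in from 6 mm off either way
- seat (a point): where the centre of the caddy's bar rests when it hangs on both hooks: midway between them, 205 mm above the worktop, 18 mm in front of the posts. The caddy's underside is then 45 mm above the worktop. Axes as the rack
- buffer_left: soft black rubber buffer, 18 mm round, on the rail's front, 70 mm to the rack's +y, 85 mm above the worktop; gives 1 mm per newton, up to 9 mm. Origin 13 mm behind its front face, moving to +x as it is squeezed. The front face starts 1 mm behind the back plate of a caddy hanging exactly upright; a hung caddy's ear leans on it with under 0.5 N by its own weight
- buffer_right: the same kind of buffer, 70 mm to the rack's -y: 18 mm round, 85 mm above the worktop, gives 1 mm per newton up to 9 mm
- espresso_cup: bystander: white espresso cup with a green inside, 60x87x50 mm. Leave it where it is
- sardine_tin: bystander: flat golden oval tin, 63x105x26 mm. Leave it where it is
- screw_tray: bystander: small open grey tray with brass screws, 62x90x16 mm. Leave it where it is
- screwdriver: bystander: screwdriver with an orange handle, lying on the worktop. Leave it where it is

How it is judged:
By the outcome, as a careful person would: the job done as asked, in the order asked, and still so for the second after the job is handed in, while the arm keeps its last pose, push and grip.
It also fails if it takes over 54 s, if anything falls off the work surface, if the arm or the gripper's body presses on something with over 40 N, if the wrist force passes 120 N, or if a joint passes its speed limit or range.

## Working session

There is one attempt and no reset: what is moved stays moved. The work goes in short steps, Python scripts to look and compute and a tool call to move; the robot and the scene stay as the last step left them, time stands still between calls to the robot, and variables do not carry over. Pictures are saved under pics/ and viewed, at most 10 in all, crops included, and the job is handed in when it is done.

Besides the shell and the picture viewer there is one more tool, called after "Request:" by a JSON object that holds its "name" and its "arguments". jog_arm: Moves the arm, as the interface text tells. Its arguments: {"type":"object","properties":{"targets":{"type":"array","items":{"type":"array","items":{"type":"number"}}}},"required":["targets"]}

```bash
mkdir -p pics; cat > h.py <<'E'
import numpy as np, cv2
from rig import monitor, eyes, arm
def cam(n):
    im,d=eyes.camera(n); p=eyes.camera_params(n)
    f=im.shape[0]/2/np.tan(np.radians(p['vfov'])/2)
    R=cv2.Rodrigues(np.array(p['rvec'],float))[0]; t=np.array(p['tvec'],float).ravel()
    h,w=d.shape; u,v=np.meshgrid(np.arange(w),np.arange(h))
    P=np.stack([(u-p['cx'])/f*d,(v-p['cy'])/f*d,d],-1)
    return im,d,(P-t)@R, (f,R,t,p)
def save(n,im): cv2.imwrite('pics/'+n+'.png',im[...,::-1])
E
python3 - <<'E'
from h import *
ims=[]
for n in('top','side'):
    im,d,W,c=cam(n); np.savez('/tmp/'+n,im=im,d=d,W=W); save(n,im); print(n,c[0],-c[1].T@c[2],c[1][2],{k:c[3][k] for k in('cx','cy')})
s=monitor.get_state(); print({k:np.round(v,3).tolist() for k,v in s.items()}, arm.grip_depth)
E
```

```text
top 393.46575951131854 [ 273.89115705   10.23067165 1417.85754586] [ 0.17893773 -0.00400141 -0.98385226] {'cx': 262.1352921909322, 'cy': 187.6734040765686}
side 358.2421535755819 [  188.1726128  -1251.10060556   886.77437405] [ 0.21469021  0.83570972 -0.50546749] {'cx': 257.35593024336146, 'cy': 187.84233747317347}
{'t': 0.1, 'q': [1.125, 0.126, -0.041, 1.405, -0.0, 1.571], 'joint_velocities': [0.001, 0.0, 0.002, 0.001, -0.0, 0.001], 'tau': [-0.001, -43.69, 35.361, 0.014, 0.0, 0.0], 'tcp_pos': [226.208, 473.352, 230.61], 'tool_rot': [[-0.902, 0.431, -0.001], [0.431, 0.902, -0.001], [-0.0, -0.001, -1.0]], 'ft_force': [-0.017, 0.352, 0.725], 'wrist_torque': [-0.0, -0.019, -0.008], 'finger_force': 0.0, 'opening': 85.433} 18.700000000000003
```

View pics/top.png

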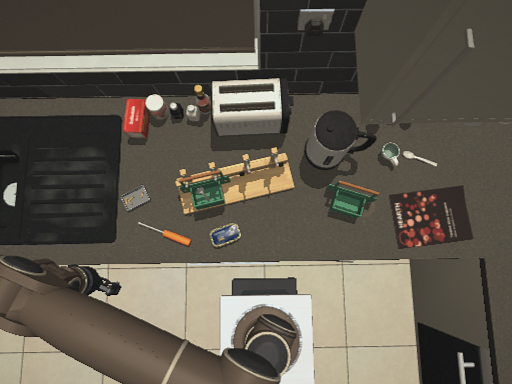

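View pics/side.png

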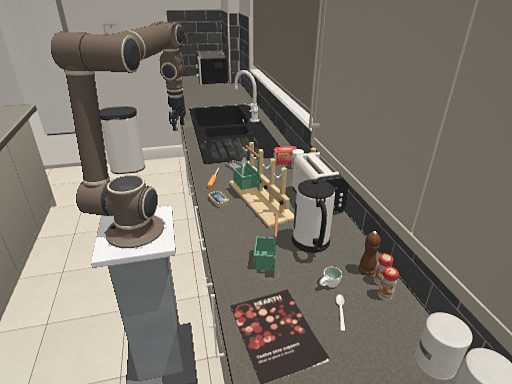

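The top view shows the loose caddy at about (353,197) with its bar around (355,187). The rack is at about (235,180), with its free bay on the right at u 240–290. The kettle is at (335,135), close to the caddy. Next I'll measure from the depth data.

```bash
python3 - <<'E'
from h import *
z=np.load('/tmp/top.npz'); im,W=z['im'],z['W']
c=[cv2.resize(im[y:y+100,x:x+130],None,fx=6,fy=6,interpolation=cv2.INTER_NEAREST)[:, :780] for x,y in((172,135),)]
save('rack',c[0])
hsv=cv2.cvtColor(im,cv2.COLOR_RGB2HSV)
print('caddy'); 
m=np.zeros(im.shape[:2],bool); m[170:222,322:385]=1
Z=W[...,2]
wood=(hsv[...,0]<18)&(hsv[...,1]>90)&m
P=W[wood]; print(len(P),np.percentile(P,[0,5,50,95,100],axis=0).round(1).tolist())
Pb=P[P[:,2]>145]; print('bar',len(Pb),Pb.mean(0),Pb.min(0),Pb.max(0)); 
print(cv2.fitLine(Pb[:,:2].astype(np.float32),2,0,.01,.01).ravel())
green=(hsv[...,0]>50)&(hsv[...,0]<95)&(hsv[...,1]>60)&m
G=W[green]; print('green',len(G),np.percentile(G,[0,50,100],axis=0).round(1).tolist())
r=cv2.minAreaRect(G[(G[:,2]>55)&(G[:,2]<75)][:,:2].astype(np.float32)); print('rim',r)
print('rack')
m[:]=0; m[140:222,172:300]=1
for lo,hi in((10,25),(100,118),(215,240)):
    M=m&(Z>lo)&(Z<hi)
    n,l,s,ce=cv2.connectedComponentsWithStats(M.astype(np.uint8))
    for i in range(1,n):
        if s[i,4]>5:
            Q=W[l==i]; print(lo,s[i].tolist(),Q.mean(0).round(1),[np.round(a,1).tolist() if not np.isscalar(a) else round(a,1) for a in cv2.minAreaRect(Q[:,:2].astype(np.float32))])
# kettle
m[:]=0; m[105:170,300:376]=1
Q=W[m&(Z>50)]; print('kettle',Q.min(0),Q.max(0))
E
```

```text
caddy
150 [[464.4, -396.4, -3.1], [478.4, -365.6, 148.1], [498.6, -310.1, 166.2], [519.5, -251.4, 170.5], [540.3, -244.4, 172.8]]
bar 142 [ 497.93536611 -307.74042083  165.81515195] [ 475.1066857  -371.56760507  153.69251225] [ 523.98546718 -244.42518537  172.78650742]
[ 3.1813321e-01  9.4804603e-01  4.9793536e+02 -3.0774042e+02]
green 904 [[273.9, -386.1, -4.2], [475.0, -301.5, 29.8], [540.3, 10.2, 1417.9]]
rim ((464.51214599609375, -295.9262390136719), (166.28207397460938, 73.29471588134766), 71.25243377685547)
rack
10 [278, 153, 9, 4, 18] [652.6 -68.9  17.3] [[653.0, -69.6], [9.1, 30.0], 17.7]
10 [250, 156, 21, 7, 46] [634.6  10.3  17.9] [[634.5, 10.4], [8.6, 76.9], 13.7]
10 [218, 163, 27, 7, 59] [610.6 116.5  17.6] [[611.1, 117.3], [9.9, 96.1], 12.7]
10 [179, 162, 116, 52, 1985] [535.3  53.7  18.2] [[530.5, 95.2], [98.2, 413.6], 13.2]
10 [191, 170, 20, 6, 28] [587.2 227.7  17.4] [[587.7, 228.3], [6.2, 71.3], 13.0]
10 [177, 177, 5, 4, 9] [567.7 306.9  18.4] [[567.1, 305.3], [9.1, 16.0], 11.2]
100 [277, 155, 11, 8, 66] [612.8 -65.2 109.7] [[613.5, -65.5], [19.6, 35.7], 11.7]
100 [2
[... 371 characters left out ...]
 [[499.7, 178.0], [72.6, 142.6], 13.2]
100 [176, 181, 7, 6, 27] [530.4 288.7 109. ] [[529.3, 289.7], [21.7, 14.4], 44.1]
100 [180, 187, 7, 3, 10] [514.7 270.6 109. ] [[514.8, 271.2], [2.4, 19.4], 12.6]
100 [204, 195, 3, 2, 6] [488.2 197.8 109. ] [[488.5, 198.2], [4.0, 6.5], 7.4]
215 [271, 147, 8, 9, 45] [607.2 -34.1 226.8] [[607.8, -34.6], [19.3, 19.8], 14.5]
215 [243, 154, 7, 8, 43] [586.8  54.8 226.5] [[587.5, 55.0], [21.1, 17.4], 14.4]
215 [209, 162, 8, 8, 46] [563.  159.7 226.2] [[563.7, 160.4], [20.9, 18.5], 17.1]
215 [180, 169, 7, 8, 44] [543.  249.1 226.7] [[543.5, 249.1], [20.8, 17.9], 9.4]
kettle [ 273.89115705 -365.3874016    50.03179166] [ 735.24260032   10.23067165 1417.85754586]
```

View pics/rack.png

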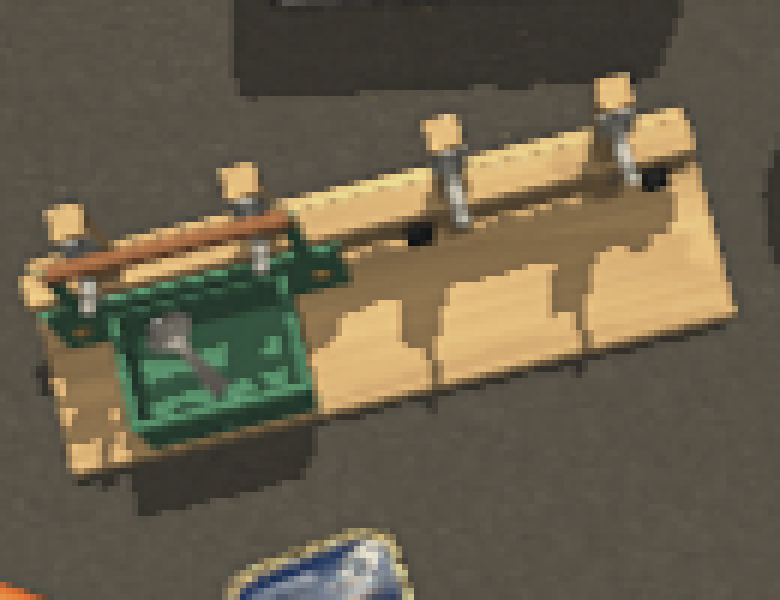

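The crop shows the free bay's two hooks, the buffers at crop (420,235) and (655,178), and the post tops, which agree with the clusters. From these:
- **Caddy:** bar centre about (499,-308,160), yaw -18.6°.
- **Rack:** yaw about +13°, seat about (572,4,205).

I'll move above the caddy now.

Request:
{"name": "jog_arm", "arguments": {"targets": [[27.2, -78.2, 3, 0, 0, -1.45, 0], [27.2, -78.2, 3, 0, 0, -1.45, 0], [27.2, -78.2, 3, 0, 0, -1.45, 0], [27.2, -78.2, 3, 0, 0, -1.45, 0], [27.2, -78.2, 3, 0, 0, -1.45, 0], [27.2, -78.2, 3, 0, 0, -1.45, 0], [27.2, -78.2, 3, 0, 0, -1.45, 0], [27.2, -78.2, 3, 0, 0, -1.45, 0]]}}

```text
t: 0.77
tcp_pos: [335.6, 157.1, 243.3]
tool_rot: [[-0.119, 0.993, 0.0], [0.993, 0.119, 0.0], [-0.0, 0.0, -1.0]]
ft_force: [2.0, 0.4, -0.1]
opening: 42.7
finger_force: 0.0
```

```bash
python3 - <<'E'
from h import *
z=np.load('/tmp/top.npz'); W=z['W']; Z=W[...,2]
m=np.zeros(Z.shape,bool); m[105:175,300:380]=1
for lo,hi in((60,120),(120,180),(180,300)):
    Q=W[m&(Z>lo)&(Z<hi)&(W[...,0]>540)]; print('kettle',lo,Q.min(0).round(),Q.max(0).round())
E
```

```text
kettle 60 [ 597. -356.   60.] [ 690. -159.  119.]
kettle 120 [ 597. -364.  120.] [ 694. -159.  180.]
kettle 180 [ 599. -365.  180.] [ 735. -160.  265.]
```

Request:
{"name": "jog_arm", "arguments": {"targets": [[16.2, -46.4, 1.5, 0, 0, -0.45, 0], [16.2, -46.4, 1.5, 0, 0, -0.45, 0], [16.2, -46.4, 1.5, 0, 0, -0.45, 0], [16.2, -46.4, 1.5, 0, 0, -0.45, 0], [16.2, -46.4, 1.5, 0, 0, -0.45, 0], [16.2, -46.4, 1.5, 0, 0, -0.45, 0], [16.2, -46.4, 1.5, 0, 0, -0.45, 0], [16.2, -46.4, 1.5, 0, 0, -0.45, 0]]}}

```text
t: 1.43
tcp_pos: [445.6, -157.8, 253.4]
tool_rot: [[0.32, 0.947, -0.0], [0.947, -0.32, 0.0], [0.0, -0.0, -1.0]]
ft_force: [1.9, 1.3, 1.1]
opening: 42.7
finger_force: 0.0
```

Request:
{"name": "jog_arm", "arguments": {"targets": [[5.4, -15.5, 0.5, 0, 0, 0, 0], [5.4, -15.5, 0.5, 0, 0, 0, 0], [5.4, -15.5, 0.5, 0, 0, 0, 0], [5.4, -15.5, 0.5, 0, 0, 0, 0], [5.4, -15.5, 0.5, 0, 0, 0, 0], [5.4, -15.5, 0.5, 0, 0, 0, 0]]}}

```text
t: 1.93
tcp_pos: [499.7, -312.4, 256.5]
tool_rot: [[0.322, 0.947, -0.002], [0.947, -0.322, 0.002], [0.001, -0.003, -1.0]]
ft_force: [0.9, -0.0, 0.0]
opening: 42.6
finger_force: 0.0
```

```bash
python3 - <<'E'
from h import *
s=monitor.get_state();print(s['tcp_pos'],s['tool_rot'],s['q'],s['t'])
im,d,W,c=cam('side'); f,R,t,p=c
z=np.array([[s['tcp_pos'][0],s['tcp_pos'][1],s['tcp_pos'][2]]])@R.T+t
u=z[0,0]/z[0,2]*f+p['cx'];v=z[0,1]/z[0,2]*f+p['cy'];print('tcp px',u,v)
x,y=int(u)-50,int(v)-40
save('s2',cv2.resize(im[y:y+100,x:x+100],None,fx=6,fy=6,interpolation=cv2.INTER_NEAREST))
hsv=cv2.cvtColor(im,cv2.COLOR_RGB2HSV)
M=(hsv[...,0]<18)&(hsv[...,1]>90)&(W[...,2]>140)&(W[...,2]<180)&(W[...,1]<-230)&(W[...,1]>-390)&(W[...,0]>460)&(W[...,0]<540)
P=W[M];print(len(P),P.mean(0),P.min(0),P.max(0),cv2.fitLine(P[:,:2].astype(np.float32),2,0,.01,.01).ravel())
E
```

```text
[ 499.66295067 -312.37235056  256.53130714] [[ 3.22001888e-01  9.46735745e-01 -2.49265749e-03]
 [ 9.46738700e-01 -3.21998475e-01  1.67791661e-03]
 [ 7.85911718e-04 -2.90018762e-03 -9.99995486e-01]] [-5.58769542e-01  2.55502337e-01  1.73740239e-01  1.49203731e+00
  1.01253407e-04  1.33986884e+00] 1.9333
tcp px 278.07897720364855 201.8419398531879
71 [ 494.52906522 -314.85071746  166.68614117] [ 471.67597478 -372.46424119  157.45599923] [ 519.24387648 -246.82888712  173.95733245] [ 3.1212881e-01  9.5003980e-01  4.9452905e+02 -3.1485071e+02]
```

View pics/s2.png

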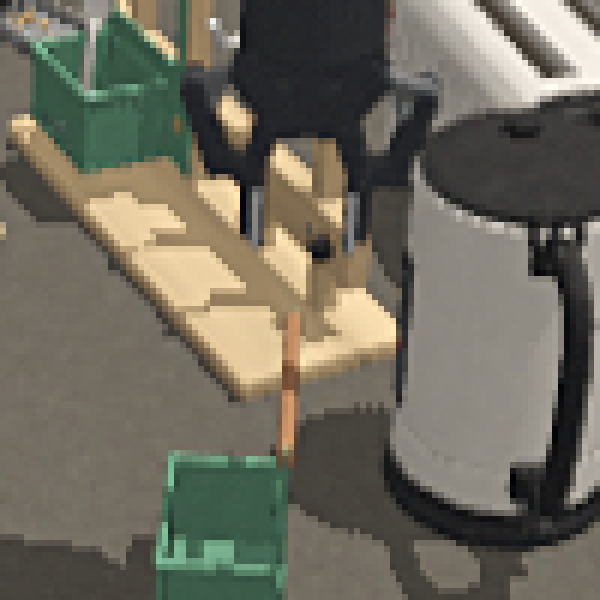

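The crop shows the open fingers above the bar, one on each side: bar at crop (290,385), fingers at (250,240) and (355,240). I'll correct slightly, descend and grip.

Request:
{"name": "jog_arm", "arguments": {"targets": [[-0.2, 0.3, -3, 0, 0, 0, 0], [-0.2, 0.3, -7, 0, 0, 0, 0], [-0.2, 0.3, -11, 0, 0, 0, 0], [-0.2, 0.3, -11.5, 0, 0, 0, 0], [-0.2, 0.3, -11.5, 0, 0, 0, 0], [-0.2, 0.3, -11.5, 0, 0, 0, 1], [-0.2, 0.3, -11.5, 0, 0, 0, 1], [-0.2, 0.3, -11.5, 0, 0, 0, 1]]}}

```text
t: 2.65
tcp_pos: [499.2, -308.2, 147.1]
tool_rot: [[0.319, 0.948, 0.005], [0.948, -0.319, -0.003], [-0.001, 0.005, -1.0]]
ft_force: [-0.4, -0.7, 2.1]
opening: 8.6
finger_force: 58.4
```

Request:
{"name": "jog_arm", "arguments": {"targets": [[0, 0, 0, 0, 0, 0, 1], [0, 0, 0, 0, 0, 0, 1], [0, 0, 0, 0, 0, 0, 1], [0, 0, 0, 0, 0, 0, 1]]}}

```text
t: 2.98
tcp_pos: [499.2, -308.2, 147.0]
tool_rot: [[0.319, 0.948, 0.005], [0.948, -0.319, -0.003], [-0.001, 0.005, -1.0]]
ft_force: [-0.9, 1.5, 6.5]
opening: 8.5
finger_force: 59.8
```

Request:
{"name": "jog_arm", "arguments": {"targets": [[0, 0, 2, 0, 0, 0, 1], [0, 0, 5, 0, 0, 0, 1], [0, 0, 9, 0, 0, 0, 1], [0, 0, 10, 0, 0, 0, 1], [0, 0, 10, 0, 0, 0, 1], [0, 0, 10, 0, 0, 0, 1]]}}

```text
t: 3.48
tcp_pos: [498.2, -307.9, 244.4]
tool_rot: [[0.319, 0.948, 0.002], [0.948, -0.319, -0.001], [-0.001, 0.002, -1.0]]
ft_force: [0.5, -0.2, -2.4]
opening: 8.8
finger_force: 58.9
```

```bash
python3 - <<'E'
from h import *
s=monitor.get_state();print(s['tcp_pos'],s['tool_rot'].round(3).tolist(),s['ft_force'],s['wrist_torque'],s['t'],s['opening'])
im,d,W,c=cam('side'); f,R,t,p=c
z=np.array([s['tcp_pos']])@R.T+t
u=z[0,0]/z[0,2]*f+p['cx'];v=z[0,1]/z[0,2]*f+p['cy'];print('tcp px',u,v)
x,y=int(u)-50,int(v)-40
save('s3',cv2.resize(im[y:y+100,x:x+100],None,fx=6,fy=6,interpolation=cv2.INTER_NEAREST))
hsv=cv2.cvtColor(im,cv2.COLOR_RGB2HSV)
M=(hsv[...,0]<18)&(hsv[...,1]>90)&(W[...,2]>230)&(W[...,2]<290)&(W[...,1]<-230)&(W[...,1]>-390)&(W[...,0]>460)&(W[...,0]<540)
P=W[M];print(len(P),P.mean(0),P.min(0),P.max(0))
E
```

```text
[ 498.19398577 -307.86449528  244.3589445 ] [[0.319, 0.948, 0.002], [0.948, -0.319, -0.001], [-0.001, 0.002, -1.0]] [ 0.49928969 -0.21157338 -2.39694252] [-0.00462511 -0.0552162   0.01821759] 3.4833 8.784890859209696
tcp px 277.11221097273193 204.2959124901212
68 [ 494.71364139 -317.18632312  265.57747311] [ 472.17237468 -373.60666842  256.7216986 ] [ 521.77487987 -249.96669698  283.9387899 ]
```

View pics/s3.png

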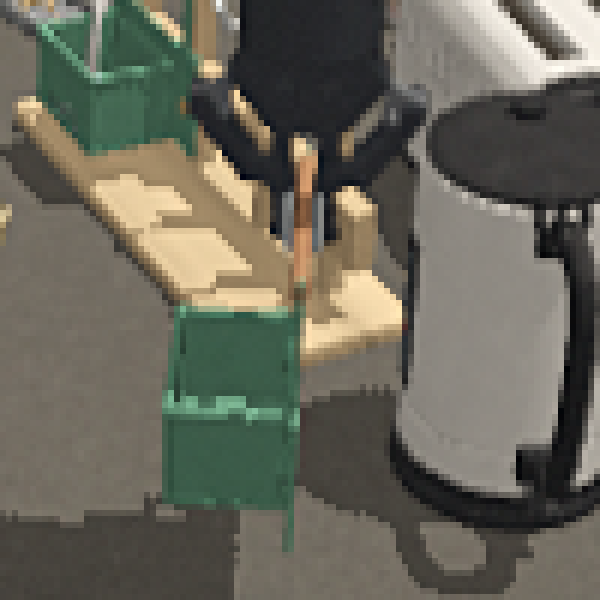

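The crop shows the caddy held upright, bar at crop (303,230), clear of the kettle. I'll carry it to a point in front of the free bay.

Request:
{"name": "jog_arm", "arguments": {"targets": [[-0.2, 2, 0, 0, 0, 0.04, 1], [-0.4, 5, 0, 0, 0, 0.09, 1], [-0.6, 8, 0, 0, 0, 0.15, 1], [-0.7, 11, 0, 0, 0, 0.21, 1], [-0.8, 14, 0, 0, 0, 0.27, 1], [-1.0, 17, 0, 0, 0, 0.33, 1], [-1.1, 20, 0, 0, 0, 0.39, 1], [-1.2, 23, 0, 0, 0, 0.45, 1]]}}

```text
t: 4.2
tcp_pos: [484.3, -76.0, 241.3]
tool_rot: [[-0.127, 0.992, -0.003], [0.992, 0.127, 0.001], [0.001, -0.003, -1.0]]
ft_force: [0.2, 0.2, -2.7]
opening: 8.3
finger_force: 58.9
```

Request:
{"name": "jog_arm", "arguments": {"targets": [[-0.1, 2.5, 0, 0, 0, 0.04, 1], [-0.2, 4.5, 0, 0, 0, 0.07, 1], [-0.2, 5.7, 0, 0, 0, 0.09, 1], [-0.2, 6.2, 0, 0, 0, 0.1015, 1], [-0.2, 6.2, 0, 0, 0, 0.1015, 1], [-0.2, 6.2, 0, 0, 0, 0.1015, 1]]}}

```text
t: 4.7
tcp_pos: [483.5, -16.0, 242.9]
tool_rot: [[-0.224, 0.975, -0.001], [0.975, 0.224, -0.001], [-0.0, -0.001, -1.0]]
ft_force: [0.1, 0.3, -2.0]
opening: 8.7
finger_force: 58.9
```

```bash
cat > m.py <<'E'
from h import *
def bar(n,z0):
    s=monitor.get_state(); print(n,s['tcp_pos'].round(1),s['t'])
    im,d,W,c=cam(n); hsv=cv2.cvtColor(im,cv2.COLOR_RGB2HSV)
    T=s['tcp_pos']; D=W-T
    a=np.radians(13.); ex=D[...,0]*np.cos(a)+D[...,1]*np.sin(a); ey=-D[...,0]*np.sin(a)+D[...,1]*np.cos(a)
    M=(hsv[...,0]<13)&(hsv[...,1]>90)&(abs(W[...,2]-z0)<22)&(abs(ex)<18)&(abs(ey)<75)
    P=W[M]; l=cv2.fitLine(P[:,:2].astype(np.float32),2,0,.01,.01).ravel()
    print(len(P),'mean rel rack axes',ex[M].mean().round(1),ey[M].mean().round(1),'ey range',ey[M].min().round(1),ey[M].max().round(1),'z',P[:,2].mean().round(1),'yaw',np.degrees(np.arctan(-l[0]/l[1])).round(2))
    return im,W,c
E
python3 - <<'E'
from m import *
s=monitor.get_state();print(s['tool_rot'].round(3).tolist(),s['q'].round(2))
im,W,c=bar('top',259); save('t4',cv2.resize(im[130:230,200:330],None,fx=6,fy=6,interpolation=cv2.INTER_NEAREST))
Z=W[...,2]
# posts + caddy rim
m=np.zeros(Z.shape,np.uint8); m[140:165,235:285]=1
n,l,st,_=cv2.connectedComponentsWithStats(m*((Z>222)&(Z<234)).astype(np.uint8))
for i in range(1,n):
    if st[i,4]>5: print(st[i].tolist(),W[l==i].mean(0).round(1))
im,W,c=bar('side',259)
Z=W[...,2];m=(Z>219)&(Z<234)&(W[...,0]>570)&(W[...,0]<640)&(W[...,1]>-60)&(W[...,1]<80)
n,l,st,_=cv2.connectedComponentsWithStats(m.astype(np.uint8))
for i in range(1,n):
    if st[i,4]>3: print('side',st[i].tolist(),W[l==i].mean(0).round(1),W[l==i].min(0).round(1),W[l==i].max(0).round(1))
E
```

```text
[[-0.224, 0.975, -0.001], [0.975, 0.224, -0.001], [-0.0, -0.001, -1.0]] [-0.03  0.05 -0.1   1.42 -0.    1.31]
top [483.5 -16.  242.9] 4.7Traceback (most recent call last):
  File "<stdin>", line 3, in <module>
  File "m.py", line 8, in bar
    P=W[M]; l=cv2.fitLine(P[:,:2].astype(np.float32),2,0,.01,.01).ravel()
              ~~~~~~~~~~~^^^^^^^^^^^^^^^^^^^^^^^^^^^^^^^^^^^^^^^^
cv2.error: OpenCV(4.12.0) /io/opencv/modules/imgproc/src/linefit.cpp:50: error: (-215:Assertion failed) count > 0 in function 'fitLine2D_wods'
```

```bash
python3 - <<'E'
from m import *
im,W,c=bar('side',257)
save('s4',cv2.resize(im[120:220,205:335],None,fx=6,fy=6,interpolation=cv2.INTER_NEAREST))
Z=W[...,2];m=(Z>219)&(Z<234)&(W[...,0]>570)&(W[...,0]<640)&(W[...,1]>-60)&(W[...,1]<80)
n,l,st,_=cv2.connectedComponentsWithStats(m.astype(np.uint8))
for i in range(1,n):
    if st[i,4]>3: print('side',st[i].tolist(),W[l==i].mean(0).round(1),W[l==i].min(0).round(1),W[l==i].max(0).round(1))
E
```

```text
side [483.6 -16.3 243.1] 4.75
17 mean rel rack axes -4.5 -27.3 ey range -67.3 35.3 z 258.9 yaw 12.62
side [269, 158, 7, 5, 21] [586.3  52.1 226.1] [574.9  43.7 220.9] [598.6  64.5 230.9]
side [280, 167, 7, 5, 23] [607.1 -37.5 226. ] [594.8 -46.8 219.5] [618.4 -24.6 232.2]
```

View pics/s4.png

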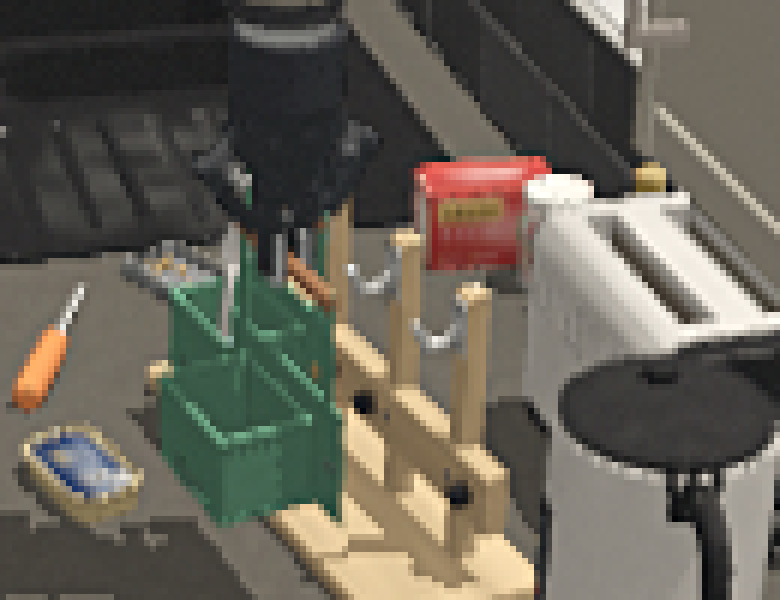

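The side view shows the bar at crop (300,270), above the hook tips at (350,270) and (420,325). The bay ahead is clear. The posts agree with the top view to within about 2 mm, so I'll move in above the hooks.

Request:
{"name": "jog_arm", "arguments": {"targets": [[1.5, 0.3, -0.3, 0, 0, 0, 1], [3.5, 0.8, -0.7, 0, 0, 0, 1], [5.5, 1.2, -1, 0, 0, 0, 1], [7.5, 1.6, -1, 0, 0, 0, 1], [8.5, 1.9, -1, 0, 0, 0, 1], [8.8, 1.95, -1, 0, 0, 0, 1], [8.8, 1.95, -1, 0, 0, 0, 1], [8.8, 1.95, -1, 0, 0, 0, 1]]}}

```text
t: 5.47
tcp_pos: [571.0, 3.5, 233.6]
tool_rot: [[-0.224, 0.975, -0.001], [0.975, 0.224, -0.0], [-0.0, -0.001, -1.0]]
ft_force: [-0.2, -0.7, -1.4]
opening: 8.8
finger_force: 58.9
```

```bash
python3 - <<'E'
from m import *
s=monitor.get_state();print(s['tcp_pos'],s['ft_force'],s['wrist_torque'])
im,d,W,c=cam('side')
save('s5',cv2.resize(im[120:220,205:335],None,fx=6,fy=6,interpolation=cv2.INTER_NEAREST))
E
```

```text
[570.97477081   3.47468678 233.56314749] [-0.20697871 -0.67196259 -1.37734869] [ 0.02042256 -0.04733899  0.00781145]
```

View pics/s5.png

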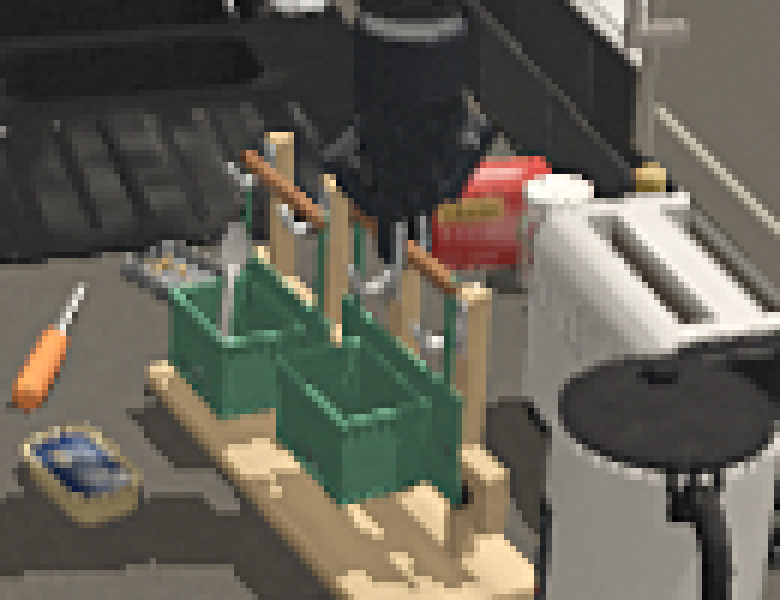

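The bar at crop (430,265) is above the hooks, and both upturned tips, (375,285) and (425,340), are on its front side. I'll lower it.

Request:
{"name": "jog_arm", "arguments": {"targets": [[0, 0, -1, 0, 0, 0, 1], [0, 0, -2, 0, 0, 0, 1], [0, 0, -2.8, 0, 0, 0, 1], [0, 0, -3.4, 0, 0, 0, 1], [0, 0, -3.8, 0, 0, 0, 1], [0, 0, -3.8, 0, 0, 0, 1], [0, 0, -3.8, 0, 0, 0, 1]]}}

```text
t: 6.1
tcp_pos: [571.4, 4.0, 195.3]
tool_rot: [[-0.225, 0.974, -0.001], [0.974, 0.225, -0.0], [0.0, -0.001, -1.0]]
ft_force: [-0.0, -0.1, -2.0]
opening: 8.8
finger_force: 58.9
```

Request:
{"name": "jog_arm", "arguments": {"targets": [[0, 0, -0.2, 0, 0, 0, 1], [0, 0, -0.4, 0, 0, 0, 1], [0, 0, -0.4, 0, 0, 0, 1], [0, 0, -0.4, 0, 0, 0, 1]]}}

```text
t: 6.43
tcp_pos: [572.1, 4.0, 192.0]
tool_rot: [[-0.225, 0.974, 0.001], [0.974, 0.225, 0.0], [-0.0, 0.001, -1.0]]
ft_force: [0.7, 1.0, -0.3]
opening: 8.2
finger_force: 59.2
```

Request:
{"name": "jog_arm", "arguments": {"targets": [[0, 0, -0.1, 0, 0, 0, 1], [0, 0, -0.2, 0, 0, 0, 1], [0, 0, -0.2, 0, 0, 0, 1]]}}

```text
t: 6.68
tcp_pos: [572.2, 4.1, 191.8]
tool_rot: [[-0.225, 0.974, 0.003], [0.974, 0.225, 0.0], [-0.001, 0.003, -1.0]]
ft_force: [-2.3, 0.6, 8.6]
opening: 8.9
finger_force: 60.7
```

Contact is firm: z has stopped and the force is +8.6 N, so the bar is seated. I'll release and rise.

Request:
{"name": "jog_arm", "arguments": {"targets": [[0, 0, 0, 0, 0, 0, 0], [0, 0, 0, 0, 0, 0, 0], [0, 0, 0, 0, 0, 0, 0], [0, 0, 0, 0, 0, 0, 0], [0, 0, 0, 0, 0, 0, 0]]}}

```text
t: 7.1
tcp_pos: [571.5, 4.0, 189.2]
tool_rot: [[-0.225, 0.974, -0.001], [0.974, 0.225, -0.0], [0.0, -0.001, -1.0]]
ft_force: [0.9, 0.2, 0.1]
opening: 42.8
finger_force: 0.0
```

Request:
{"name": "jog_arm", "arguments": {"targets": [[0, 0, 1, 0, 0, 0, 0], [0, 0, 3, 0, 0, 0, 0], [0, 0, 6, 0, 0, 0, 0], [0, 0, 8, 0, 0, 0, 0], [0, 0, 8, 0, 0, 0, 0], [0, 0, 8, 0, 0, 0, 0]]}}

```text
t: 7.6
tcp_pos: [572.4, 4.0, 271.3]
tool_rot: [[-0.225, 0.974, 0.003], [0.974, 0.225, -0.0], [-0.001, 0.003, -1.0]]
ft_force: [-1.0, 0.4, -0.9]
opening: 42.6
finger_force: 0.0
```

```bash
python3 - <<'E'
from m import *
im,d,W,c=cam('side')
save('s6',cv2.resize(im[120:220,205:335],None,fx=6,fy=6,interpolation=cv2.INTER_NEAREST))
hsv=cv2.cvtColor(im,cv2.COLOR_RGB2HSV)
a=np.radians(13.);D=W-np.array([572,4,0]);ex=D[...,0]*np.cos(a)+D[...,1]*np.sin(a); ey=-D[...,0]*np.sin(a)+D[...,1]*np.cos(a)
Z=W[...,2]
g=(hsv[...,0]>50)&(hsv[...,0]<95)&(hsv[...,1]>60)&(abs(ey)<95)&(ex<10)&(ex>-90)
for lo,hi in((106,120),(50,100)):
    M=g&(Z>lo)&(Z<hi);print(lo,M.sum(),'ex',np.percentile(ex[M],[0,5,50,95,100]).round(1),'ey',np.percentile(ey[M],[0,5,50,95,100]).round(1))
b=(hsv[...,0]<13)&(hsv[...,1]>100)&(abs(Z-205)<15)&(abs(ey)<62)&(abs(ex)<14)
print('bar',b.sum(),ex[b].mean(),ey[b].mean(),Z[b].mean())
E
```

```text
106 133 ex [-72.4 -71.2  -8.    0.2   1.7] ey [-83.9 -62.6  -7.8  55.1  76.3]
50 399 ex [-73.2 -70.9 -30.6   0.    2.5] ey [-88.  -69.8 -40.5  49.5  56.2]
bar 19 -4.008677993309738 -7.272207588984725 206.26109492026833
```

View pics/s6.png

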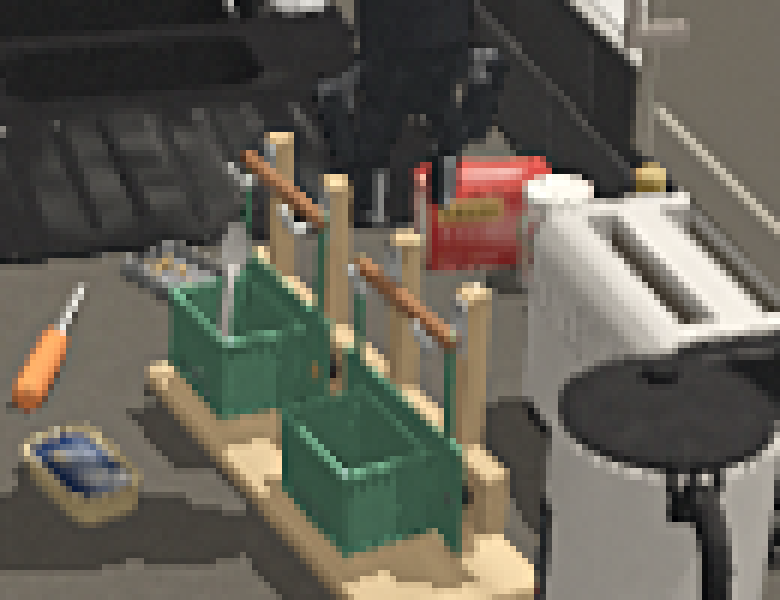

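The bar rests in both hooks at crop (405,300) and the caddy hangs level. Next I'll work out the pressing pose.

```bash
python3 - <<'E'
from m import *
from scipy.spatial.transform import Rotation as Ro
a=np.radians(13.);yr=np.array([-np.sin(a),np.cos(a),0])
s=monitor.get_state()
Rt=Ro.from_rotvec(yr*np.radians(-15))*Ro.from_rotvec([0,0,np.pi/2])
print('tot rotvec',Rt.as_rotvec().round(3)); print((Rt.as_matrix()@s['tool_rot']).round(3).tolist())
print('tilt only',(yr*np.radians(-15)).round(4)); print(s['q'].round(2))
im,d,W,c=cam('side');hsv=cv2.cvtColor(im,cv2.COLOR_RGB2HSV)
D=W-np.array([572,4,0]);ex=D[...,0]*np.cos(a)+D[...,1]*np.sin(a); ey=-D[...,0]*np.sin(a)+D[...,1]*np.cos(a);Z=W[...,2]
g=(hsv[...,0]>50)&(hsv[...,0]<95)&(hsv[...,1]>60)&(abs(ey)<95)&(Z>40)&(Z<118)
M=g&(ex<-66)&(ex>-80);print('front',M.sum(),np.percentile(ey[M],[0,2,50,98,100]).round(1),ex[M].mean(),Z[M].min(),Z[M].max())
M=g&(abs(ex+35)<15)&(Z>100);print('rim',M.sum(),np.percentile(ey[M],[0,2,50,98,100]).round(1),np.percentile(Z[M],98))
E
```

```text
tot rotvec [-0.154 -0.246  1.561]
[[-0.941, -0.225, 0.252], [-0.217, 0.974, 0.059], [-0.259, 0.001, -0.966]]
tilt only [ 0.0589 -0.2551 -0.    ]
[ 0.01  0.22  0.16  1.51 -0.    1.35]
front 156 [-52.8 -50.6  -4.6  44.6  50.6] -69.70592525419787 43.20097033586494 114.76606932368048
rim 39 [-56.1 -54.1 -45.1  51.7  52.5] 114.84282729927541
```

Request:
{"name": "jog_arm", "arguments": {"targets": [[-2.0, -0.5, 0, 0, 0, 0.125, 1], [-5.0, -1.1, 0, 0, 0, 0.25, 1], [-8, -1.8, 0, 0, 0, 0.375, 1], [-10.8, -2.5, 0, 0, 0, 0.5, 1], [-10.8, -2.5, 0, 0, 0, 0.625, 1], [-10.8, -2.5, 0, 0, 0, 0.75, 1], [-10.8, -2.5, 0, 0, 0, 0.875, 1], [-10.8, -2.5, 0, 0, 0, 1.0, 1]]}}

```text
t: 8.37
tcp_pos: [462.7, -21.0, 268.4]
tool_rot: [[-0.943, 0.332, -0.002], [0.332, 0.943, 0.0], [0.002, -0.001, -1.0]]
ft_force: [-0.5, 0.6, -0.4]
opening: 0.0
finger_force: 0.0
```

Request:
{"name": "jog_arm", "arguments": {"targets": [[0, 0, 0, 0, 0, 0.12, 1], [0, 0, 0, 0, 0, 0.24, 1], [0, 0, 0, 0, 0, 0.36, 1], [0, 0, 0, 0, 0, 0.48, 1], [0, 0, 0, 0, 0, 0.5708, 1], [0, 0, 0, 0, 0, 0.5708, 1], [0, 0, 0, 0, 0, 0.5708, 1]]}}

```text
t: 8.95
tcp_pos: [463.1, -21.0, 268.5]
tool_rot: [[-0.975, -0.222, -0.002], [-0.222, 0.975, 0.0], [0.002, 0.001, -1.0]]
ft_force: [-0.4, 0.2, 0.2]
opening: -0.0
finger_force: 0.0
```

Request:
{"name": "jog_arm", "arguments": {"targets": [[0, 0, -2, 0.0294, -0.1275, 0, 1], [0, 0, -5, 0.0589, -0.2551, 0, 1], [0, 0, -8, 0.0589, -0.2551, 0, 1], [0, 0, -11, 0.0589, -0.2551, 0, 1], [0, 0, -14, 0.0589, -0.2551, 0, 1], [0, 0, -16, 0.0589, -0.2551, 0, 1], [0, 0, -16, 0.0589, -0.2551, 0, 1], [0, 0, -16, 0.0589, -0.2551, 0, 1]]}}

```text
t: 9.62
tcp_pos: [462.5, -20.9, 108.6]
tool_rot: [[-0.942, -0.223, 0.25], [-0.215, 0.975, 0.059], [-0.256, 0.001, -0.967]]
ft_force: [-0.3, 0.1, 0.9]
opening: 0.1
finger_force: 0.0
```

Request:
{"name": "jog_arm", "arguments": {"targets": [[0, 0, -1.3, 0, 0, 0, 1], [0, 0, -2.6, 0, 0, 0, 1], [0.7, 0.15, -2.6, 0, 0, 0, 1], [1.3, 0.3, -2.6, 0, 0, 0, 1], [1.6, 0.37, -2.6, 0, 0, 0, 1], [1.6, 0.37, -2.6, 0, 0, 0, 1], [1.6, 0.37, -2.6, 0, 0, 0, 1]]}}

```text
t: 10.2
tcp_pos: [480.6, -17.2, 84.6]
tool_rot: [[-0.941, -0.225, 0.253], [-0.217, 0.974, 0.058], [-0.26, -0.0, -0.966]]
ft_force: [0.1, -0.5, 0.1]
opening: -0.2
finger_force: 0.0
```

```bash
python3 - <<'E'
from m import *
im,d,W,c=cam('side')
save('s7',cv2.resize(im[120:220,205:335],None,fx=6,fy=6,interpolation=cv2.INTER_CUBIC))
s=monitor.get_state();print(s['tcp_pos'],s['ft_force'],s['wrist_torque'])
E
```

```text
[480.13168887 -17.25509689  84.25694227] [ 0.59616985  0.23078589 -0.53496493] [ 0.02706869  0.22899527 -0.0004243 ]
```

View pics/s7.png

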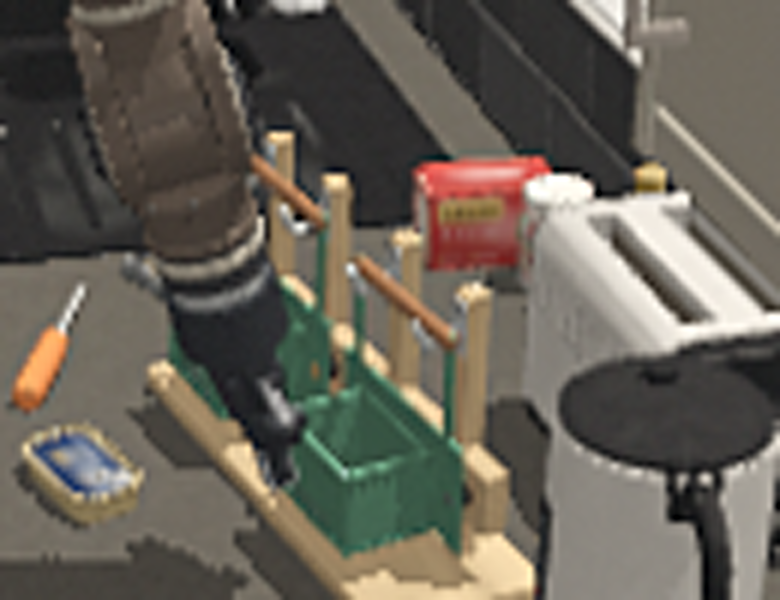

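The fingertips at crop (275,480) are just short of the front face, and the rim at (305,410) is clear. I'll advance gently.

Request:
{"name": "jog_arm", "arguments": {"targets": [[0.29, 0.07, 0, 0, 0, 0, 1], [0.58, 0.14, 0, 0, 0, 0, 1], [0.78, 0.18, 0, 0, 0, 0, 1], [0.78, 0.18, 0, 0, 0, 0, 1], [0.78, 0.18, 0, 0, 0, 0, 1], [0.78, 0.18, 0, 0, 0, 0, 1]]}}

```text
t: 10.75
tcp_pos: [487.3, -15.5, 83.5]
tool_rot: [[-0.941, -0.225, 0.252], [-0.217, 0.974, 0.058], [-0.259, 0.0, -0.966]]
ft_force: [1.2, -0.6, -0.1]
opening: 0.0
finger_force: 0.0
```

Request:
{"name": "jog_arm", "arguments": {"targets": [[0.1, 0.02, 0, 0, 0, 0, 1], [0.2, 0.05, 0, 0, 0, 0, 1], [0.29, 0.07, 0, 0, 0, 0, 1], [0.29, 0.07, 0, 0, 0, 0, 1], [0.29, 0.07, 0, 0, 0, 0, 1]]}}

```text
t: 11.17
tcp_pos: [490.4, -14.8, 83.5]
tool_rot: [[-0.941, -0.225, 0.252], [-0.217, 0.974, 0.058], [-0.259, 0.0, -0.966]]
ft_force: [0.6, 0.2, 0.5]
opening: 0.0
finger_force: 0.0
```

Request:
{"name": "jog_arm", "arguments": {"targets": [[0.1, 0.02, 0, 0, 0, 0, 1], [0.2, 0.05, 0, 0, 0, 0, 1], [0.2, 0.05, 0, 0, 0, 0, 1], [0.2, 0.05, 0, 0, 0, 0, 1]]}}

```text
t: 11.5
tcp_pos: [492.3, -14.3, 83.5]
tool_rot: [[-0.941, -0.225, 0.252], [-0.217, 0.974, 0.058], [-0.259, 0.0, -0.966]]
ft_force: [0.1, -0.4, -0.6]
opening: 0.1
finger_force: 0.0
```

Request:
{"name": "jog_arm", "arguments": {"targets": [[0.1, 0.02, -0.05, 0, 0, 0, 1], [0.2, 0.05, -0.1, 0, 0, 0, 1], [0.2, 0.05, -0.1, 0, 0, 0, 1], [0.2, 0.05, -0.1, 0, 0, 0, 1]]}}

```text
t: 11.83
tcp_pos: [494.3, -13.8, 82.4]
tool_rot: [[-0.941, -0.225, 0.252], [-0.217, 0.974, 0.058], [-0.259, 0.0, -0.966]]
ft_force: [-0.2, -0.4, 0.7]
opening: -0.2
finger_force: 0.2
```

Request:
{"name": "jog_arm", "arguments": {"targets": [[0.1, 0.02, 0, 0, 0, 0, 1], [0.2, 0.05, 0, 0, 0, 0, 1], [0.2, 0.05, 0, 0, 0, 0, 1], [0.2, 0.05, 0, 0, 0, 0, 1]]}}

```text
t: 12.17
tcp_pos: [495.5, -13.4, 81.9]
tool_rot: [[-0.942, -0.224, 0.25], [-0.217, 0.975, 0.058], [-0.257, 0.0, -0.966]]
ft_force: [-4.0, -1.6, -0.8]
opening: 0.0
finger_force: 1.9
```

Request:
{"name": "jog_arm", "arguments": {"targets": [[0.1, 0.02, 0, 0, 0, 0, 1], [0.2, 0.05, 0, 0, 0, 0, 1], [0.2, 0.05, 0, 0, 0, 0, 1], [0.2, 0.05, 0, 0, 0, 0, 1]]}}

```text
t: 12.5
tcp_pos: [496.6, -13.0, 81.3]
tool_rot: [[-0.942, -0.224, 0.249], [-0.217, 0.975, 0.058], [-0.255, 0.0, -0.967]]
ft_force: [-7.2, -2.5, -0.9]
opening: -0.2
finger_force: 3.3
```

Request:
{"name": "jog_arm", "arguments": {"targets": [[0.06, 0.01, 0, 0, 0, 0, 1], [0.12, 0.03, 0, 0, 0, 0, 1], [0.12, 0.03, 0, 0, 0, 0, 1], [0.12, 0.03, 0, 0, 0, 0, 1], [0.12, 0.03, 0, 0, 0, 0, 1], [0.12, 0.03, 0, 0, 0, 0, 1]]}}

```text
t: 13.0
tcp_pos: [497.2, -12.8, 80.9]
tool_rot: [[-0.943, -0.224, 0.248], [-0.217, 0.975, 0.057], [-0.254, 0.0, -0.967]]
ft_force: [-8.1, -2.2, -1.8]
opening: 0.1
finger_force: 4.1
```

```bash
python3 - <<'E'
from m import *
F=[]
for i in range(12):
    im,d,W,c=cam('side'); s=monitor.get_state(); F.append(np.r_[s['ft_force'],s['wrist_torque']])
F=np.array(F);print(F.mean(0).round(2),F.std(0).round(2),F[:,:2].mean(0)@[.974,.225],s['tcp_pos'],s['t'])
save('s8',cv2.resize(im[120:220,205:335],None,fx=6,fy=6,interpolation=cv2.INTER_CUBIC))
a=np.radians(13.);hsv=cv2.cvtColor(im,cv2.COLOR_RGB2HSV)
D=W-np.array([572,4,0]);ex=D[...,0]*np.cos(a)+D[...,1]*np.sin(a); ey=-D[...,0]*np.sin(a)+D[...,1]*np.cos(a);Z=W[...,2]
b=(hsv[...,0]<13)&(hsv[...,1]>100)&(abs(Z-205)<15)&(abs(ey)<62)&(abs(ex)<14)
print('bar',b.sum(),ex[b].mean(),ey[b].mean(),Z[b].mean())
E
```

```text
[-8.01 -2.68 -1.32 -0.59  1.87 -0.06] [0.68 0.33 0.43 0.03 0.03 0.02] -8.407489233754411 [497.25290333 -12.82628323  80.95850229] 13.6
bar 16 -4.446063782137938 -0.5241556080890533 207.09750859127473
```

View pics/s8.png

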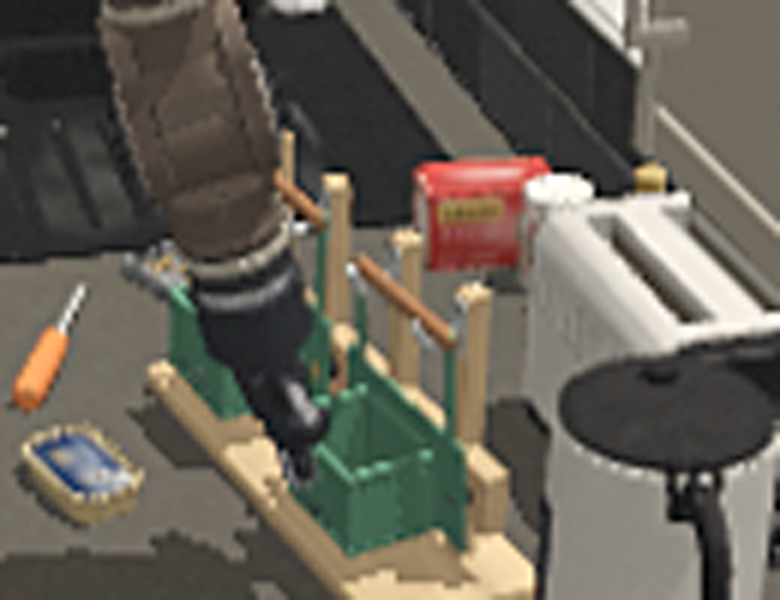

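The picture shows the bar still in both hooks, with the tips on the middle of the front. The press is about 8.7 N after taking off the free-air offset, plus the caddy's own lean. One last small nudge.

Request:
{"name": "jog_arm", "arguments": {"targets": [[0.05, 0.01, 0, 0, 0, 0, 1], [0.05, 0.01, 0, 0, 0, 0, 1], [0.05, 0.01, 0, 0, 0, 0, 1], [0.05, 0.01, 0, 0, 0, 0, 1], [0.05, 0.01, 0, 0, 0, 0, 1], [0.05, 0.01, 0, 0, 0, 0, 1]]}}

```text
t: 14.1
tcp_pos: [497.5, -12.8, 80.8]
tool_rot: [[-0.943, -0.224, 0.247], [-0.217, 0.975, 0.057], [-0.254, 0.0, -0.967]]
ft_force: [-8.7, -2.6, -1.0]
opening: -0.1
finger_force: 4.4
```

```bash
python3 - <<'E'
from m import *
F=[]
for i in range(12):
    eyes.camera('side'); s=monitor.get_state(); F.append(s['ft_force'])
f=np.mean(F,0);print(f,f[:2]@[.974,.225],s['wrist_torque'],s['tcp_pos'],s['t'])
E
```

```text
[-8.31528583 -2.42258009 -1.64039823] -8.644168924001978 [-0.65297807  2.00743055 -0.06883434] [497.49566866 -12.76811035  80.78896164] 14.7
```

Request:
{"name": "jog_arm", "arguments": {"targets": [[0.07, 0.015, 0, 0, 0, 0, 1], [0.07, 0.015, 0, 0, 0, 0, 1], [0.07, 0.015, 0, 0, 0, 0, 1], [0.07, 0.015, 0, 0, 0, 0, 1], [0.07, 0.015, 0, 0, 0, 0, 1], [0.07, 0.015, 0, 0, 0, 0, 1]]}}

```text
t: 15.2
tcp_pos: [497.9, -12.7, 80.6]
tool_rot: [[-0.943, -0.224, 0.246], [-0.216, 0.975, 0.057], [-0.253, 0.0, -0.967]]
ft_force: [-9.6, -2.7, -1.6]
opening: 0.1
finger_force: 4.8
```

```bash
python3 - <<'E'
from m import *
F=[]
for i in range(16):
    eyes.camera('side'); s=monitor.get_state(); F.append(s['ft_force'])
f=np.mean(F,0);n=f[:2]@[.974,.225];print(f,n,s['wrist_torque'],s['tcp_pos'],s['t'])
if 8.8<-n<10.5: print(arm.job_done())
E
```

```text
[-8.98271999 -3.19193475 -1.59010143] -9.467354583475055 [-0.65598519  2.14129463 -0.05997886] [497.85148951 -12.68192459  80.524564  ] 16.0
the job is handed in; nothing more can be done
None
```

The caddy hangs released on both free hooks, and I handed the job in with the arm still pressing its front straight back, at a steady reading of about 9.5 N (about 10 N allowing for the sensor's offset). The press is within about 1 mm of the middle between the two buffers, so they should share it evenly, though I could not measure each buffer separately.

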